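# Open the food processor and fit its mixing hub

## Task

Get the food processor ready for mixing: take the red lid by its lug and tip it up by 25 to 30 degrees while its far edge still rests on the bowl's rim, then lift it off and lay it right way up, centred, on the cork trivet. Then take the mixing hub by its orange grip and push its sleeve down over the spindle in the bowl until it is fully home on the bowl's floor, and let go. Do not drop the lid or the hub, and leave the egg timer, salt shaker and pepper mill as they stand.

Things in the scene. Friction and masses are not known exactly. Their poses are not given: they have to be found in the camera images.
- processor: Food processor, fixed: black round motor base (134 mm wide, 31 mm high) with an open steel bowl, 136 mm outer diameter at the rim, wall 4 mm, inside 128 mm at the rim narrowing to about 110 mm at the floor. A grey upright spindle, 16 mm diameter, 45 mm tall, its last 9 mm tapered, stands on the centre of the bowl's floor. Origin: on the spindle's axis at the worktop; z up.
- processor_rim (a point): Centre of the bowl's mouth, at rim height (115 mm above the worktop).
- processor_seat (a point): Centre of the bowl's floor at the foot of the spindle (35 mm above the worktop); the hub's underside comes to rest here.
- lid: Loose red lid, 100 to 180 g, on the bowl's rim, held by gravity only: plate 144 mm diameter, 6 mm thick (9.5 mm at the centre); below it a solid step, 114 mm diameter, 6 mm deep, sits loosely in the bowl. Origin: centre of the plate's underside, at the start at the rim's centre; z up, -x (where its lug is) roughly towards the robot. Lying on the trivet its origin is 17 mm above the worktop.
- lid_lug (a point): Middle of the lid's red lug (thumb grip), 88 mm from the lid's centre towards its -x, 7 mm above the plate's underside. The lug is 22 mm wide (along the lid's y), 14 mm high (0 to 14 mm above the underside) and ends 104 mm from the centre. Pinch it across its width from above; a 40 N grip holds the lid rigidly.
- lid_far (a point): Underside of the lid's plate at the edge across from the lug, 68 mm from the lid's centre towards its +x, on the bowl's rim at the start. The lid tips about here: a positive turn about its own y axis raises the lug.
- hub: Loose mixing hub, 80 to 160 g, 76 mm tall, upright on the worktop: grey sleeve, 32 mm outer diameter, open below, bore 20 mm or a little more, 50 mm deep; three blunt paddles reach 44 mm from the axis, 0 to 16 mm up; on top an orange round grip, 25 mm diameter, 54 to 76 mm up. Fits the spindle with 2 mm play all round, in any yaw, without force. Origin: on the axis at the underside; z up.
- trivet: Round pale cork trivet, 115 mm diameter, 11 mm thick, fixed on the worktop, to the left or right of the processor (the hub stands on the other side). Origin: centre of its underside; z up.
- egg_timer: Kitchen timer with black top and white base, 59 mm diameter and height, loose, behind the processor. Origin: centre of its underside.
- salt_shaker: Salt shaker, 44 mm diameter, 90 mm tall, loose, behind the processor. Origin: centre of its underside.
- pepper_mill: Brown wooden pepper mill, 58 mm diameter, 130 mm tall, loose, behind the processor. Origin: centre of its underside.
Things that resemble listed ones, but are neither listed nor needed, are in the scene too. What is shaped like the hub but blue is not meant.

How it is judged:
By the outcome, as a careful person would: the job done as asked, in the order asked, and still so for the second after the job is handed in, with the robot touching nothing.
It also fails if it takes over 69 s, if anything falls off the work surface, if the arm or the gripper's body presses on something with over 40 N, if the wrist force passes 120 N, or if a joint passes its speed limit or range.

## Robot

A 6-joint arm with a two-finger parallel gripper is mounted at the origin on a cart in front of the work surface, level with it; the furniture and walls round the work are solid. World frame = base frame: x ahead of the robot, y to its left, z up, the work surface at z = 0. Lengths are in m, angles in rad, forces in N, time in s.
With the tool pointing down it reaches from about 0.325 to 0.925 m from the base axis. Payload 3.1 kg.
Tool frame: the origin (TCP) lies midway between the tips of the shut fingers; the grasp point (between the pads) lies 19 mm behind it; z points along the fingers, y is the line along which they close (so a half turn about z gives the same grasp; the last joint's range is limited). The gripper opens to 85 mm and grips with 20 to 120 N. Pads are 22 mm wide; open, the fingers measure 114 mm over their backs; the gripper's body (76 mm by 85 mm) begins 54 mm behind the grasp point. The pads swing forward as they close: fully open they stand 13 mm farther back than shut.
Start: joints at [1.15, 0.217, 1.613, -0, 1.311, -0.112], TCP at [0.19, 0.595, 0.231] pointing down, gripper open.
Joint ranges: [-2.75, 2.75], [-0.78, 2.1], [0.31, 2.55], [-1.13, 4.27], [0.13, 2.63], [-2.58, 2.58]. Speed limits (rad/s): [2.79, 2.79, 3.14, 3.14, 3.14, 3.14].

## Interface

Orientations are given as a rotation vector (axis times angle).
In Python, from rig import robot, cams, job gives the robot as it stands. The module is installed in compiled form; this text tells all that it offers. Calls block until the motion is done:
- robot.movep(position, orientation): joint-space move of the TCP to a pose.
- robot.line_to(position, velocity=0.15, attitude=None, max_force=None): straight line of the TCP; attitude=None keeps the orientation; velocity is the mean speed in m/s. With max_force (N) it stops when the force on the tool has changed by that much, and returns True; else False.
- robot.move_j(angles): joint-space move.
- robot.command_gripper(opening, grip_force=None): finger opening in m; grip_force is the grip in N (None keeps the last); returns when the fingers have stopped.
- robot.dwell(seconds).
- robot.solve_ik(position, orientation): joint angles nearest the present ones, or None.
- robot.read_state(): the state.
- cams.snapshot(name): name is "scene" or "top" or "wrist"; returns a dict with "img" (384x512x3 uint8, red, green, blue), "depth" (384x512 float32, m along the optical axis (not along the pixel's ray), 0 where there is no reading), "K" (3x3 intrinsics, pixels), "T" (4x4, takes a point from camera to world coordinates). Camera axes: x right, y up, looking along -z (the intrinsics and any distortion apply to the point x, -y, -z); pixel columns grow to the right and rows downward; lengths in m; the calibration is good to about 2 mm. The wrist camera is an equidistant fisheye: a pixel r from the principal point sees the ray r / f radians off the axis. A picture is of the moment at which its call begins.
A pose or a line that the arm cannot do raises robot.Unreachable and nothing moves.
- job.finish_job(): hands the job in; it is judged then, once.
The state is a dict: "t": time; "q": joint angles; "qd": joint speeds; "joint_torque": joint torques, N m; "eef_pos": TCP position; "eef_rot": TCP orientation; "wrist_force": force on the tool from outside, world axes, zero at the start; "ft_torque": the same for the moment, N m; "gripper_width": finger opening in m; "gripper_force": force on a finger pad.
Only numpy, scipy, OpenCV 4.12 (cv2) and the standard library are available. Lean on these libraries where they do the work, as an engineer would, in place of code of your own. Each camera call takes 0.05 s, during which the arm holds its last target. There are 200 camera calls.

## Working session

There is one attempt and no reset: what is moved stays moved. The work goes in short steps, each a Python script; the robot and the scene stay as the last script left them, time stands still between calls to the robot, and variables do not carry over. Pictures are saved under pics/ and viewed, at most 10 in all, crops included, and the job is handed in when it is done.

```bash
mkdir -p pics; cat > h.py <<'E'
from rig import robot,cams,job
import numpy as np, cv2
from scipy.spatial.transform import Rotation as R
def save(s,n): cv2.imwrite('pics/'+n,s['img'][:,:,::-1])
def world(s):
    h,w=s['depth'].shape; u,v=np.meshgrid(np.arange(w),np.arange(h)); K=s['K'];d=s['depth']
    P=np.stack([(u-K[0,2])/K[0,0]*d,-(v-K[1,2])/K[1,1]*d,-d],-1)
    P=P@s['T'][:3,:3].T+s['T'][:3,3]; P[d==0]=np.nan; return P
def down(yaw): # tool z down; tool y at angle yaw from world +y
    return (R.from_euler('z',yaw)*R.from_euler('x',np.pi)).as_rotvec()
E
python3 - <<'E'
from h import *
ims=[]
for n in('scene','top'):
    s=cams.snapshot(n); save(s,n+'0.png'); np.savez(n+'.npz',**s); print(n,s['K'].tolist(),s['T'].round(3).tolist())
st=robot.read_state(); print(st)
E
```

```text
scene [[477.90353683373854, 0.0, 262.2077461137782], [0.0, 477.90353683373854, 187.92314997747226], [0.0, 0.0, 1.0]] [[0.823, 0.335, -0.458, 0.099], [-0.567, 0.502, -0.653, -0.763], [0.011, 0.798, 0.603, 0.801], [0.0, 0.0, 0.0, 1.0]]
top [[352.4375716631663, 0.0, 257.63983845638717], [0.0, 352.4375716631663, 193.29336645984722], [0.0, 0.0, 1.0]] [[-0.019, 0.993, -0.113, 0.524], [-1.0, -0.018, 0.009, -0.004], [0.007, 0.113, 0.994, 0.959], [0.0, 0.0, 0.0, 1.0]]
{'t': 0.1, 'q': array([ 1.14980101e+00,  2.17703494e-01,  1.61479585e+00, -2.72852002e-05,
        1.31130459e+00, -1.12191250e-01]), 'qd': array([-0.0007804 , -0.00407407, -0.00386843,  0.00090447,  0.00039023,
       -0.00182444]), 'joint_torque': array([-5.19577725e-06, -3.98075187e+01, -3.04971242e+01, -7.25614359e-05,
        4.28412604e-03, -1.28252417e-06]), 'eef_pos': array([0.18962437, 0.59475714, 0.2300719 ]), 'eef_rot': array([-0.48304639, -3.10366865,  0.00336108]), 'wrist_force': array([ 0.96350741,  0.43666555, -0.75038041]), 'ft_torque': array([-0.00512898, -0.01882938,  0.01035441]), 'gripper_force': 0.0, 'gripper_width': 0.08580787446112519}
```

View pics/scene0.png

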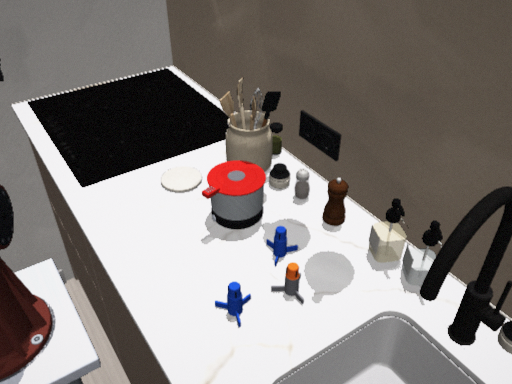

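View pics/top0.png

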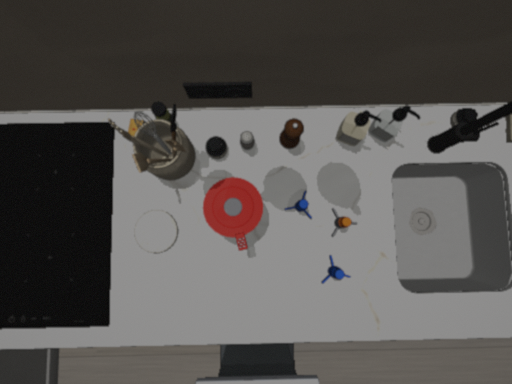

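The scene and top views show the following (positions are top-view pixels):
- Lid at (233,208), with its lug towards (241,242).
- Trivet at (155,231), on the left.
- Orange-gripped hub at (343,222), on the right, with blue decoys at (302,205) and (336,272).
- Timer, shaker and mill along the back.

Next I measure these.

```bash
python3 - <<'E'
from h import *
for n in('top','scene'):
    s=dict(np.load(n+'.npz')); P=world(s); im=s['img'].astype(int); r,g,b=im[...,0],im[...,1],im[...,2]; z=P[...,2]
    red=(r>100)&(g<50)&(b<50)&(z>.1)&(z<.14)
    pts=P[red]; 
    # disc centre: enclosing circle of points excluding lug (iterate)
    c=np.nanmedian(pts[:,:2],0)
    for _ in range(20):
        q=pts[np.linalg.norm(pts[:,:2]-c,axis=1)<.076]
        c=np.array(cv2.minEnclosingCircle(q[:,:2].astype(np.float32))[0]) if _>15 else q[:,:2].mean(0)
    (cc,rad)=cv2.minEnclosingCircle(q[:,:2].astype(np.float32))
    d=np.linalg.norm(pts[:,:2]-c,axis=1); lug=pts[(d>.080)&(d<.11)]
    lm=np.median(lug,0); print(n,'lid',c,q[:,:2].mean(0),rad,np.percentile(z[red],[5,50,95]),'lug',lm,len(lug),'ang',np.arctan2(*(lm[:2]-c)[::-1]), np.linalg.norm(lm[:2]-c))
    o=(r>120)&(r>1.8*g)&(g>1.5*b)&(z>.045)&(z<.09); o&=(np.abs(P[...,1]+.3)<.12)
    p=P[o]; top=p[p[:,2]>.07]; print(' hub',len(p),p.mean(0),np.percentile(p[:,2],[5,95]),'top',len(top),top.mean(0),cv2.minEnclosingCircle(top[:,:2].astype(np.float32)))
    t=(z>.007)&(z<.016)&(np.hypot(P[...,0]-.45,P[...,1]-.27)<.12)
    k,l,stt,cen=cv2.connectedComponentsWithStats(t.astype(np.uint8)); i=1+np.argmax(stt[1:,4]); p=P[l==i]
    print(' trivet',len(p),p.mean(0),cv2.minEnclosingCircle(p[:,:2].astype(np.float32)))
    w=np.abs(z)<.02; print(' table z',np.nanmedian(z[w]))
    for nm,px in dict(timer=(217,147),salt=(247,140),mill=(291,134)).items():
        if n=='top': print(nm,P[px[1],px[0]])
E
```

```text
top lid [0.58489788 0.04900818] [0.58679588 0.04722989] 0.07196952402591705 [0.11900772 0.12202799 0.12544546] lug [0.49160574 0.02590346 0.12939967] 4 ang -2.898817664426991 0.0961106140828782<stdin>:15: RuntimeWarning: Mean of empty slice.
  ret = um.true_divide(
Traceback (most recent call last):
IndexError: index -1 is out of bounds for axis 0 with size 0
```

```bash
cat >> h.py <<'E'
def onplane(s,u,v,z):
    K=s['K']; d=np.stack([(u-K[0,2])/K[0,0],-(v-K[1,2])/K[1,1],-np.ones_like(u,float)],-1)@s['T'][:3,:3].T
    o=s['T'][:3,3]; return o+d*((z-o[2])/d[...,2])[...,None]
E
python3 - <<'E'
from h import *
for n in('top','scene'):
    s=dict(np.load(n+'.npz')); P=world(s); hsv=cv2.cvtColor(s['img'],cv2.COLOR_RGB2HSV).astype(int); H,S,V=hsv[...,0],hsv[...,1],hsv[...,2]
    def comp(m,near,z):
        k,l,st,cen=cv2.connectedComponentsWithStats(m.astype(np.uint8)); ii=[i for i in range(1,k) if st[i,4]>8]
        i=min(ii,key=lambda i:np.hypot(*(cen[i]-near))); v,u=np.nonzero(l==i); return u,v,onplane(s,u.astype(float),v.astype(float),z)
    red=((H<5)|(H>175))&(S>150)&(V>70)
    u,v,p=comp(red,(233,208) if n=='top' else (236,180),.122)
    c=np.array([.585,.048])
    for _ in range(8):
        d=np.linalg.norm(p[:,:2]-c,axis=1); q=p[d<.076]; hull=cv2.convexHull(q[:,:2].astype(np.float32))[:,0]
        c=np.array(cv2.fitEllipse(hull)[0]); e=cv2.fitEllipse(hull)
    lug=onplane(s,u.astype(float),v.astype(float),.129)
    d=np.linalg.norm(lug[:,:2]-c,axis=1); lug=lug[(d>.078)&(d<.112)]; lm=lug[:,:2].mean(0)
    print(n,'lid',e,len(lug),'lug',lm,'az',np.arctan2(*(c-lm)[::-1]),'r',np.linalg.norm(c-lm))
    o=(H>=5)&(H<16)&(S>150)&(V>120)
    u,v,p=comp(o,(343,222) if n=='top' else (292,270),.076)
    PP=P[v,u]; print(' hub',len(u),u.mean(),v.mean(),p.mean(0),np.nanpercentile(PP,[5,50,95],axis=0).tolist())
    z=P[...,2]; t=(z>.006)&(z<.017)&(np.hypot(P[...,0]-.5,P[...,1]-.27)<.09)
    p=P[t]; print(' trivet',len(p),p.mean(0),cv2.minEnclosingCircle(p[:,:2].astype(np.float32)))
    if n=='top':
      for nm,px in dict(timer=(217,147),salt=(247,140),mill=(293,128),blue1=(302,205),blue2=(336,272),jar=(165,150),fr=(285,188)).items(): print(nm,P[px[1],px[0]].round(3))
E
```

```text
top lid ((0.5869841575622559, 0.04765339195728302), (0.13741502165794373, 0.14149749279022217), 111.40312194824219) 0 lug [nan nan] az nan r nan<stdin>:14: RuntimeWarning: Mean of empty slice.
  ret = um.true_divide(
Traceback (most recent call last):
ValueError: min() iterable argument is empty
```

```bash
python3 - <<'E'
from h import *
for n in('top','scene'):
    s=dict(np.load(n+'.npz')); P=world(s); im=s['img'].astype(int)
    pts=[(343,222),(347,222),(241,240),(242,245)] if n=='top' else [(292,268),(292,272),(209,191),(213,189)]
    for u,v in pts: print(n,u,v,im[v,u],P[v,u].round(3))
    x0,y0=((205,180) if n=='top' else (195,155)); a=s['img'][y0:y0+75,x0:x0+75]
    x1,y1=((310,190) if n=='top' else (255,240)); b=s['img'][y1:y1+75,x1:x1+75]
    m=np.hstack([a,b])
    cv2.imwrite('pics/c_%s.png'%n,cv2.resize(m,None,fx=5,fy=5,interpolation=cv2.INTER_NEAREST)[:,:,::-1])
a=cv2.imread('pics/c_top.png');b=cv2.imread('pics/c_scene.png')
cv2.imwrite('pics/crop.png',cv2.resize(np.vstack([a,b]),(600,600)))
E
```

```text
top 343 222 [138  85  30] [ 0.548 -0.224  0.079]
top 347 222 [145  91  30] [ 0.548 -0.234  0.08 ]
top 241 240 [131  71  71] [0.509 0.029 0.129]
top 242 245 [130  65  64] [0.497 0.027 0.129]
scene 292 268 [242 141  47] [ 0.545 -0.238  0.076]
scene 292 272 [154  64  21] [ 0.543 -0.241  0.069]
scene 209 191 [203  82  84] [0.501 0.024 0.128]
scene 213 189 [207  72  72] [0.511 0.022 0.131]
```

View pics/crop.png

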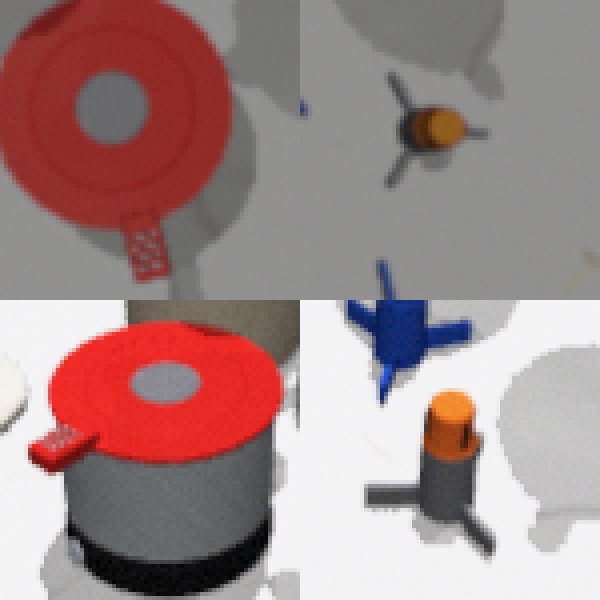

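The crops show the lug centre at about top pixel (242,242), the hub's orange top at (346.5,222.5), and the hub clear of the decoys. Now I get the trivet and hub, and check reachability.

```bash
cat >> h.py <<'E'
C=np.array([.587,.0477]); AZ=.235
def T(p,rv): M=np.eye(4);M[:3,:3]=R.from_rotvec(rv).as_matrix();M[:3,3]=p;return M
# lid frame -> tool frame; tool y along lid y (pinch), grasp r=89, 8 mm up
LT=T([-.089,0,.008-.019],[np.pi,0,0])
def lidpose(p,az,th=0): return T(p,(R.from_euler('z',az)*R.from_euler('y',th)).as_rotvec())
def tool(L,flip):
    M=L@LT
    if flip: M=M@T([0,0,0],[0,0,np.pi])
    return M[:3,3],R.from_matrix(M[:3,:3]).as_rotvec()
def tipped(th,piv=.068,extra=0):
    A=lidpose([*C,.115],AZ); return A@T([piv,0,0],[0,0,0])@T([0,0,0],[0,th,0])@T([-piv,0,0],[0,0,0])
E
python3 - <<'E'
from h import *
for n in('top','scene'):
    s=dict(np.load(n+'.npz')); P=world(s); im=s['img'].astype(int);z=P[...,2]
    sat=(im[...,0]>1.5*im[...,2]+15)&(z>.05)&(z<.09)&(np.hypot(P[...,0]-.546,P[...,1]+.236)<.04)
    p=P[sat&(z>.073)]; print(n,'hub',len(p),p.mean(0),cv2.minEnclosingCircle(p[:,:2].astype(np.float32)))
    t=(z>.006)&(z<.017)&(np.hypot(P[...,0]-.52,P[...,1]-.27)<.12)
    k,l,st,cen=cv2.connectedComponentsWithStats(cv2.morphologyEx(t.astype(np.uint8),cv2.MORPH_OPEN,np.ones((3,3)))); i=1+np.argmax(st[1:,4]);p=P[l==i]
    print(' trivet',len(p),p.mean(0),cv2.minEnclosingCircle(p[:,:2].astype(np.float32)))
    tz=(np.hypot(P[...,0]-.45,P[...,1]+.05)<.05); print(' table',np.nanmedian(z[tz]))
for f in(0,1):
  for th in(0,.24,.48):
    p,r=tool(tipped(th),f); q=robot.solve_ik(p,r); print(f,th,p.round(3),None if q is None else np.round(q,2))
  for az in (.2,.5,.8):
    p,r=tool(lidpose([.52,.27,.017],az),f); q=robot.solve_ik(p,r); print(f,'triv',az,None if q is None else np.round(q,2))
E
```

```text
top hub 69 [ 0.54914812 -0.23141945  0.07634289] ((0.549006462097168, -0.23087257146835327), 0.011859499849379063)
 trivet 1438 [0.53471917 0.26163182 0.01078093] ((0.5351651310920715, 0.26229217648506165), 0.05796104297041893)
 table 0.00039494996779776415
scene hub 70 [ 0.5492905  -0.23466808  0.07564429] ((0.5495535731315613, -0.23451709747314453), 0.011535698547959328)
 trivet 786 [0.53669077 0.25875641 0.01081586] ((0.539940357208252, 0.26046210527420044), 0.05970754101872444)
 table -0.00020024580203870102
0 0 [0.5   0.027 0.104] [-0.09  0.11  2.   -0.    1.03  1.25]
0 0.24 [0.502 0.027 0.142] [-0.05  0.21  1.81 -0.07  1.35  1.31]
0 0.48 [0.513 0.03  0.178] [-0.01  0.36  1.61 -0.11  1.64  1.34]
0 triv 0.2 [0.39 0.28 2.03 0.   0.83 1.76]
0 triv 0.5 [ 0.33  0.27  2.04 -0.    0.83  1.4 ]
0 triv 0.8 [ 0.28  0.28  2.03 -0.    0.83  1.05]
1 0 [0.5   0.027 0.104] [-0.09  0.11  2.   -0.    1.03 -1.89]
1 0.24 [0.502 0.027 0.142] [-0.05  0.21  1.81 -0.07  1.35 -1.83]
1 0.48 [0.513 0.03  0.178] [-0.01  0.36  1.61 -0.11  1.64 -1.8 ]
1 triv 0.2 [ 0.39  0.28  2.03 -0.    0.83 -1.38]
1 triv 0.5 [ 0.33  0.27  2.04 -0.    0.83 -1.74]
1 triv 0.8 [ 0.28  0.28  2.03 -0.    0.83 -2.09]
```

```bash
python3 - <<'E'
from h import *
p,r=tool(tipped(0),0)
robot.movep(p+[0,0,.09],r); robot.command_gripper(.05,40)
s=cams.snapshot('wrist'); save(s,'w1.png'); np.savez('w1.npz',**s)
print(s['K'],s['T'].round(3),robot.read_state()['eef_pos'],robot.read_state()['t'])
E
```

```text
[[297.31863964   0.         260.82845191]
 [  0.         297.31863964 196.49782128]
 [  0.           0.           1.        ]] [[ 0.232  0.932  0.28   0.572]
 [-0.973  0.222  0.066  0.045]
 [-0.    -0.288  0.958  0.336]
 [ 0.     0.     0.     1.   ]] [0.50045102 0.02705591 0.19399771] 2.9083
```

View pics/w1.png

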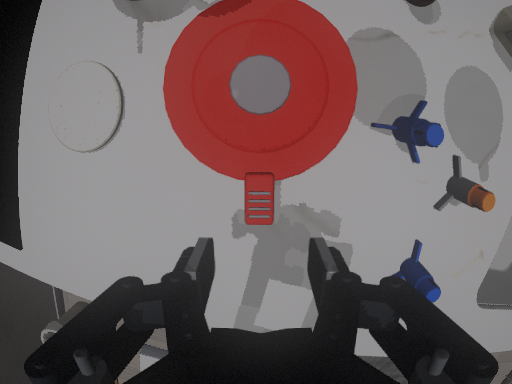

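The wrist view shows the lug at (259,172–224) and the grey lid centre at (260,84), both on the fingers' midline (column 261). I convert these by the fisheye model.

```bash
cat >> h.py <<'E'
def fish(s,u,v,z):
    K=s['K']; a=(u-K[0,2])/K[0,0]; b=(v-K[1,2])/K[1,1]; t=np.hypot(a,b); k=np.sin(t)/t if t>1e-9 else 1
    d=s['T'][:3,:3]@np.array([a*k,-b*k,-np.cos(t)]); o=s['T'][:3,3]; return o+d*(z-o[2])/d[2]
E
python3 - <<'E'
from h import *
s=dict(np.load('w1.npz'))
for u,v,z in[(259.5,198,.129),(259.5,223,.129),(260,84,.1245),(164,86,.121),(357,86,.121),(87,106,.011)]: print(u,v,fish(s,u,v,z).round(4))
print(T([0,0,0],[0,0,AZ])[:2,:2]@[-.088,0]+C)
E
```

```text
259.5 198 [0.5101 0.031  0.129 ]
259.5 223 [0.491  0.0265 0.129 ]
260 84 [0.5897 0.0496 0.1245]
164 86 [0.575  0.1186 0.121 ]
357 86 [ 0.6078 -0.0192  0.121 ]
87 106 [0.5395 0.2537 0.011 ]
[0.50141874 0.02720982]
```

```bash
sed -i 's/^C=.*/C=np.array([.5887,.0488]); AZ=.232/' h.py; python3 - <<'E'
from h import *
p,r=tool(tipped(0),0)
robot.line_to(p+[0,0,.05],.15,r)
print('hit',robot.line_to(p,.08,max_force=8))
robot.command_gripper(.0,45)
st=robot.read_state(); print(st['gripper_width'],st['gripper_force'],st['eef_pos'],p,st['wrist_force'])
f0=st['wrist_force']
for d in (5,10,15,20,24,27.5):
    p,r=tool(tipped(np.radians(d)),0)
    h=robot.line_to(p,.06,r,max_force=15); st=robot.read_state()
    print(d,h,(st['wrist_force']-f0).round(2),st['ft_torque'].round(2),(st['eef_pos']-p).round(4),st['gripper_width'])
    if h: break
s=cams.snapshot('scene'); save(s,'s2.png'); np.savez('s2.npz',**s)
cv2.imwrite('pics/s2c.png',cv2.resize(s['img'][110:240,160:310],(600,520))[:,:,::-1]); print(st['t'])
E
```

```text
hit False
0.02125245666612579 46.96422100067139 [0.50272926 0.02834725 0.10483757] [0.50208444 0.02833673 0.104     ] [-1.25140771  0.96589705  2.71134676]
5 False [ 2.91 -0.01 -3.1 ] [-0.04 -0.33  0.06] [ 0.0003  0.0001 -0.0003] 0.02127235096254293
10 False [ 2.03 -1.07 -2.74] [ 0.06 -0.26 -0.06] [-0.0005  0.0001 -0.0008] 0.021257038245639737
15 False [ 2.97 -0.67 -2.82] [ 0.06 -0.33  0.  ] [-0.0005  0.     -0.0009] 0.02124443380497647
20 False [ 2.79 -0.8  -3.26] [ 0.06 -0.47 -0.02] [-0.0004  0.     -0.0008] 0.02131081785656114
24 False [ 1.56 -0.54 -2.97] [ 0.04 -0.51  0.01] [-0.0003  0.     -0.0007] 0.021201346014302267
27.5 False [ 1.99 -1.02 -3.46] [ 0.09 -0.56 -0.  ] [-0.0003 -0.     -0.0006] 0.021021980667382915
6.6
```

View pics/s2c.png

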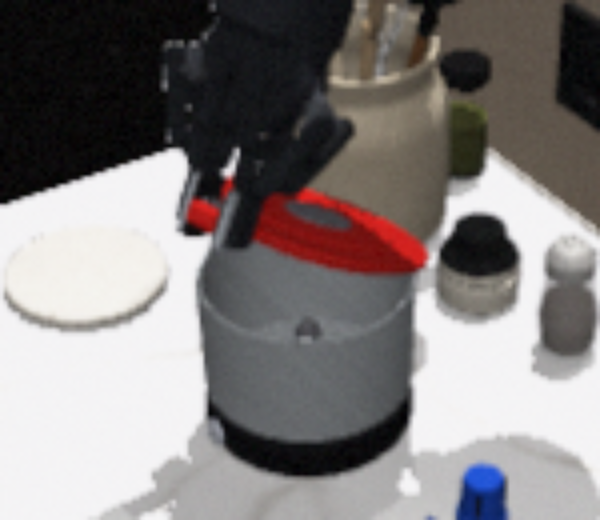

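The lid is tipped and the far edge looks to be at the rim. I confirm contact by feel, with a small guarded lowering, before lifting.

```bash
python3 - <<'E'
from h import *
p,r=tool(tipped(np.radians(27.5)),0)
def av():
    a=[]
    for _ in range(5): robot.dwell(.03); st=robot.read_state(); a.append(np.r_[st['wrist_force'],st['ft_torque']])
    return np.mean(a,0).round(2)
print(av())
for i in range(1,6):
    h=robot.line_to(p-[0,0,.001*i],.02,max_force=4); a=av(); print(i,h,a)
    if h or a[2]>1.5: break
st=robot.read_state(); print((st['eef_pos']-p).round(4),st['t'])
E
```

```text
[ 1.02  0.18 -0.86  0.12 -0.5  -0.01]
1 False [ 0.49 -0.32  0.5   0.1  -0.34  0.01]
2 False [ 0.34  0.25  1.14  0.13 -0.45 -0.01]
3 False [ 0.79  0.37  1.73  0.15 -0.54 -0.01]
[ 0.0002 -0.     -0.0028] 8.0667
```

```bash
cat >> h.py <<'E'
def lidfit(s):
    P=world(s); im=s['img'].astype(int); red=(im[...,0]>90)&(im[...,1]<.35*im[...,0])&(im[...,2]<.35*im[...,0])&(np.abs(P[...,0]-.55)<.2)&(np.abs(P[...,1]-.12)<.3)
    red=cv2.erode(red.astype(np.uint8),np.ones((3,3)))>0
    p=P[red&np.isfinite(P[...,2])]
    for _ in range(6):
        c=p.mean(0); n=np.linalg.svd(p-c,full_matrices=False)[2][2]; n*=np.sign(n[2]); e=np.abs((p-c)@n); p=p[e<max(.003,np.percentile(e,60)*2)] if _<5 else p
    return len(p),c.round(4),n.round(3),np.degrees(np.arccos(n[2])).round(2)
E
python3 - <<'E'
from h import *
print(lidfit(dict(np.load('scene.npz'))),lidfit(dict(np.load('s2.npz'))))
s=cams.snapshot('scene'); print(lidfit(s)); print(lidfit(cams.snapshot('top')))
P=world(s)
E
```

```text
(1030, array([0.5855, 0.0376, 0.1219]), array([ 0.001, -0.005,  1.   ]), np.float64(0.26)) (312, array([0.5904, 0.0107, 0.1608]), array([0.426, 0.059, 0.903]), np.float64(25.44))
(308, array([0.5932, 0.0116, 0.1584]), array([0.421, 0.056, 0.905]), np.float64(25.16))
(180, array([0.6028, 0.0237, 0.1505]), array([0.434, 0.104, 0.895]), np.float64(26.48))
```

Measured tilt is about 25.2–26.5°, because the lid sags slightly in the pads. I add about 2° about the contact so it sits mid-range.

```bash
python3 - <<'E'
from h import *
p,r=tool(tipped(np.radians(29.3)),0)
print(robot.line_to(p-[0,0,.003],.03,r,max_force=8)); robot.dwell(.2)
st=robot.read_state(); print(st['wrist_force'].round(2),st['ft_torque'].round(2))
for i in range(2): print(lidfit(cams.snapshot('scene')),lidfit(cams.snapshot('top')))
E
```

```text
False
[ 2.12  0.51 -0.15] [ 0.12 -0.85 -0.02]
(285, array([0.5935, 0.0101, 0.1611]), array([0.444, 0.058, 0.894]), np.float64(26.62)) (159, array([0.6119, 0.0102, 0.15  ]), array([0.473, 0.113, 0.874]), np.float64(29.1))
(278, array([0.59  , 0.0085, 0.1629]), array([0.443, 0.052, 0.895]), np.float64(26.46)) (162, array([0.6122, 0.011 , 0.1498]), array([0.468, 0.107, 0.877]), np.float64(28.69))
```

```bash
python3 - <<'E'
from h import *
p,r=tool(tipped(np.radians(29.3)),0)
robot.line_to(p+[0,0,.06],.12)
TV=[.5375,.2595]
a=lidpose([C[0]-.02,C[1]+.05,.24],AZ); p,r=tool(a,0); robot.line_to(p,.2,r)
p,r=tool(lidpose([*TV,.10],.5),0); robot.line_to(p,.2,r)
robot.dwell(.2); st=robot.read_state(); print(st['t'],st['gripper_width'],st['wrist_force'].round(2),st['ft_torque'].round(2))
for n in('scene','top'):
    s=cams.snapshot(n); np.savez('lift_%s.npz'%n,**s); print(lidfit(s)); save(s,'lift_%s.png'%n)
a=cv2.imread('pics/lift_scene.png')[60:330,90:400]; b=cv2.imread('pics/lift_top.png')[60:330,90:400]
cv2.imwrite('pics/lift.png',cv2.resize(np.hstack([a,b]),(800,348)))
E
```

```text
11.5583 0.021278369652400368 [-0.42  0.5  -0.91] [-0.05  0.13  0.02]
(474, array([0.5566, 0.2361, 0.1072]), array([ 0.006, -0.011,  1.   ]), np.float64(0.72))
(1353, array([0.5471, 0.255 , 0.1072]), array([ 0.004, -0.002,  1.   ]), np.float64(0.26))
```

View pics/lift.png

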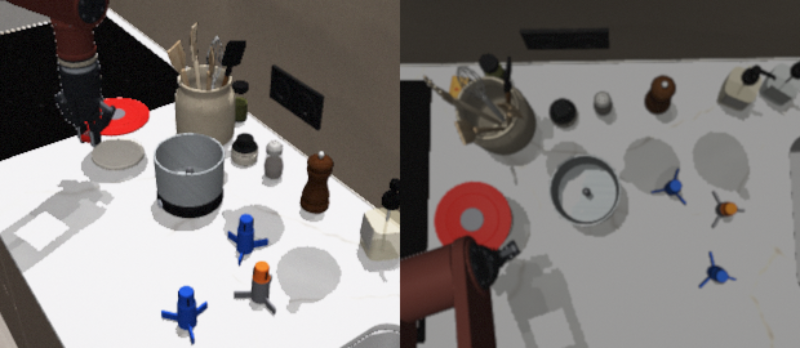

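The view shows the lid level, held above the trivet, and the bowl open with its spindle visible. I measure the lid centre, rim and spindle.

```bash
cat >> h.py <<'E'
def circ(p,r0):
    from scipy.optimize import least_squares
    f=lambda x:np.hypot(p[:,0]-x[0],p[:,1]-x[1])-r0
    return least_squares(f,p[:,:2].mean(0),loss='soft_l1',f_scale=.001).x.round(4)
def lidcentre(s,zt):
    im=s['img'].astype(int); P=world(s); m=(im[...,0]>80)&(im[...,1]<.4*im[...,0])&(abs(P[...,2]-zt)<.008)&(abs(P[...,0]-.54)<.12)&(abs(P[...,1]-.26)<.12)
    v,u=np.nonzero(m); q=onplane(s,u*1.,v*1.,zt); h=cv2.convexHull(np.float32(q[:,:2]))[:,0]; return q[:,:2].mean(0).round(4),h
def grey(s,zt,near):
    hsv=cv2.cvtColor(s['img'],cv2.COLOR_RGB2HSV); v,u=np.nonzero(hsv[...,1]<70); q=onplane(s,u*1.,v*1.,zt); q=q[np.hypot(q[:,0]-near[0],q[:,1]-near[1])<.03]; return len(q),q.mean(0)[:2].round(4)
E
python3 - <<'E'
from h import *
for n in('top','scene'):
    s=dict(np.load('lift_%s.npz'%n)); P=world(s); z=P[...,2]
    print(n,'cap',grey(s,.1115,(.54,.258)))
    d=np.hypot(P[...,0]-.588,P[...,1]-.049)
    m=(d<.02)&(z>.06)&(z<.085); p=P[m]; print(' spindle',len(p),p.mean(0).round(4),np.median(p,0).round(4),p[:,2].max(), p[p[:,2]>.074].mean(0).round(4),(p[:,2]>.074).sum())
    m=(d<.08)&(d>.055)&(z>.112)&(z<.119); print(' rim',m.sum(),circ(P[m],.066))
    t=dict(np.load(n+'.npz')); print(' cap start',grey(t,.1245,(.588,.049)))
E
```

```text
top cap (242, array([0.5367, 0.2576]))
 spindle 31 [0.5871 0.0485 0.0751] [0.5876 0.0479 0.0746] 0.08074876505178097 [0.587  0.049  0.0772] 19
 rim 285 [0.5875 0.0487]
 cap start (247, array([0.588 , 0.0484]))
scene cap (128, array([0.5337, 0.2596]))
 spindle 24 [0.5885 0.0463 0.0753] [0.5882 0.046  0.0748] 0.08155348560573206 [0.5892 0.0459 0.0775] 14
 rim 209 [0.5899 0.048 ]
 cap start (124, array([0.5887, 0.047 ]))
```

```bash
python3 - <<'E'
from h import *
p,r=tool(lidpose([.5370,.2622,.017],.5),0)
robot.line_to(p+[0,0,.02],.12,r)
h=robot.line_to(p-[0,0,.002],.03,max_force=3); st=robot.read_state(); print(h,(st['eef_pos']-p).round(4),st['wrist_force'].round(2))
robot.command_gripper(.045,40); robot.dwell(.1)
robot.line_to(p+[0,0,.09],.15)
st=robot.read_state(); print(st['t'],st['gripper_width'])
# go above hub
H=np.array([.549,-.233])
for n in ('top','scene'):
    s=cams.snapshot(n); print(lidfit(s),grey(s,.0285,(.537,.262)))
for y in(-1.57,-1.0,-.5,0,.5,1.0,1.57):
    q=robot.solve_ik([*H,.056],down(y)); print(y,None if q is None else q.round(2))
E
```

```text
True [-0.0003 -0.0001  0.0007] [-0.51 -0.41  4.12]
14.1667 0.04542754203329885
(1171, array([0.5426, 0.2572, 0.024 ]), array([ 0.008, -0.004,  1.   ]), np.float64(0.54)) (197, array([0.5355, 0.2605]))
(603, array([0.5356, 0.246 , 0.0243]), array([ 0.   , -0.011,  1.   ]), np.float64(0.63)) (89, array([0.5353, 0.257 ]))
-1.57 None
-1.0 [-0.52  0.36  1.79 -0.    0.99  2.05]
-0.5 [-0.52  0.36  1.79  0.    0.99  1.55]
0 [-0.52  0.36  1.79 -0.    0.99  1.05]
0.5 [-0.52  0.36  1.79  0.    0.99  0.55]
1.0 [-0.52  0.36  1.79 -0.    0.99  0.05]
1.57 [-0.52  0.36  1.79  0.    0.99 -0.52]
```

The lid lies flat at the right height and centred within a few mm. Now the hub: I pinch lightly, turn 90° and pinch again, which centres it in both axes.

```bash
python3 - <<'E'
from h import *
H=np.array([.549,-.233])
e=robot.read_state()['eef_pos']; robot.line_to([e[0],e[1],.24],.25)
robot.movep([*H,.18],down(1.0))
robot.line_to([*H,.085],.15)
print(robot.line_to([*H,.056],.06,max_force=5))
robot.command_gripper(0,20); st=robot.read_state(); print(st['gripper_width'],st['gripper_force'],st['eef_pos'],st['wrist_force'])
robot.command_gripper(.045,20)
robot.line_to([*H,.085],.1)
robot.movep([*H,.085],down(1.0-np.pi/2))
print(robot.line_to([*H,.056],.06,max_force=5))
robot.command_gripper(0,40); st=robot.read_state(); print(st['gripper_width'],st['gripper_force'],st['eef_pos'],st['t'])
robot.line_to([*H,.15],.12); robot.dwell(.2); st=robot.read_state(); print(st['gripper_width'],st['wrist_force'],st['t'])
s=cams.snapshot('scene'); a=s['img'][150:330,200:360]; w=cams.snapshot('wrist')['img']
cv2.imwrite('pics/hub.png',np.hstack([cv2.resize(a,(340,384)),w[:,26:486]])[:,:,::-1])
E
```

```text
False
0.023840238732058268 20.80404818058014 [ 0.54940768 -0.23321863  0.05649118] [ 0.37809841 -0.1341958  -0.01789933]
False
0.02373671476833361 39.27390396595001 [ 0.54959489 -0.23327166  0.05666279] 21.5333
0.023389663371674245 [ 0.10954271  0.48105475 -1.29599254] 22.6667
```

View pics/hub.png

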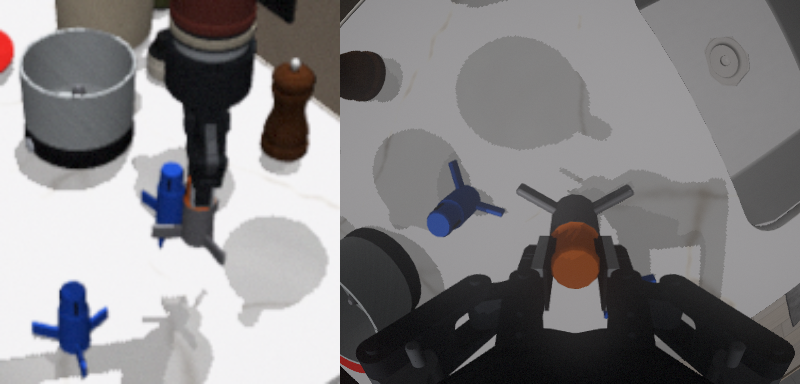

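The hub is held upright and centred between the pads, clear of the decoys. I take it over the bowl and insert with a guarded descent.

```bash
python3 - <<'E'
from h import *
S=np.array([.588,.0482]); r=down(1.0-np.pi/2); o=.0565
e=robot.read_state()['eef_pos']; robot.line_to([e[0],e[1],.23],.2)
robot.line_to([*S,.23],.2)
robot.line_to([*S,o+.088],.12); robot.dwell(.2); f0=robot.read_state()['wrist_force']
for z in(.078,.074,.070,.065,.055,.045,.037):
    h=robot.line_to([*S,o+z],.05,max_force=5); st=robot.read_state(); print(z,h,(st['wrist_force']-f0).round(2),st['ft_torque'].round(3),st['eef_pos'].round(4))
    if h: break
print(st['t'])
E
```

```text
0.078 False [ 1.15  1.73 -0.53] [-0.012  0.018 -0.001] [0.5873 0.0483 0.1336]
0.074 False [ 0.93  0.59 -0.15] [ 0.018  0.053 -0.025] [0.5877 0.0482 0.1301]
0.07 False [ 0.43  0.96 -1.01] [-0.016  0.036  0.031] [0.5877 0.0482 0.1261]
0.065 False [ 1.1   0.79 -0.31] [-0.043 -0.052 -0.037] [0.5876 0.0482 0.1209]
0.055 False [ 0.86  0.37 -1.01] [0.004 0.008 0.016] [0.5874 0.0482 0.1107]
0.045 False [0.81 0.55 0.34] [ 0.033 -0.046 -0.027] [0.5875 0.0482 0.1008]
0.037 False [ 0.54  0.78 -0.36] [-0.023  0.001  0.069] [0.5875 0.0482 0.0929]
28.05
```

```bash
python3 - <<'E'
from h import *
S=np.array([.588,.0482])
h=robot.line_to([*S,.0865],.02,max_force=8); st=robot.read_state(); print(h,st['eef_pos'].round(4),st['wrist_force'].round(2))
robot.command_gripper(.045,20); robot.dwell(.2)
robot.line_to([*S,.20],.12); robot.line_to([.40,-.1,.30],.25)
robot.dwell(.5); st=robot.read_state(); print(st['t'],st['gripper_width'])
out=[]
for n in('top','scene'):
    s=cams.snapshot(n); P=world(s); im=s['img'].astype(int)
    m=(im[...,0]>1.5*im[...,2]+15)&(np.hypot(P[...,0]-.588,P[...,1]-.048)<.035)&(P[...,2]>.08); p=P[m]
    print(n,m.sum(),p.mean(0).round(4),np.percentile(p[:,2],[50,80,95]).round(4),lidfit(s),grey(s,.0285,(.537,.26)))
    if n=='top':
      for nm,px in dict(timer=(217,147),salt=(247,140),mill=(293,128)).items(): print(nm,P[px[1],px[0]].round(3),world(dict(np.load('top.npz')))[px[1],px[0]].round(3))
    out.append(s['img'][90:290,110:376])
cv2.imwrite('pics/end.png',cv2.resize(np.hstack(out),(800,300))[:,:,::-1])
E
```

```text
True [0.5889 0.0482 0.0915] [-1.27 -0.19  4.33]
31.6167 0.04475189363608124
top 97 [0.5858 0.0461 0.107 ] [0.1102 0.1119 0.1132] (1321, array([0.5345, 0.2605, 0.0238]), array([ 0.001, -0.001,  1.   ]), np.float64(0.07)) (197, array([0.5354, 0.2603]))
timer [0.749 0.091 0.059] [0.75  0.091 0.057]
salt [0.759 0.012 0.087] [0.759 0.012 0.088]
mill [ 0.78  -0.102  0.116] [ 0.779 -0.102  0.117]
scene 150 [0.5864 0.0428 0.0999] [0.1009 0.1104 0.1121] (514, array([0.5249, 0.2453, 0.0237]), array([ 0.002, -0.006,  1.   ]), np.float64(0.38)) (139, array([0.5423, 0.2569]))
```

View pics/end.png

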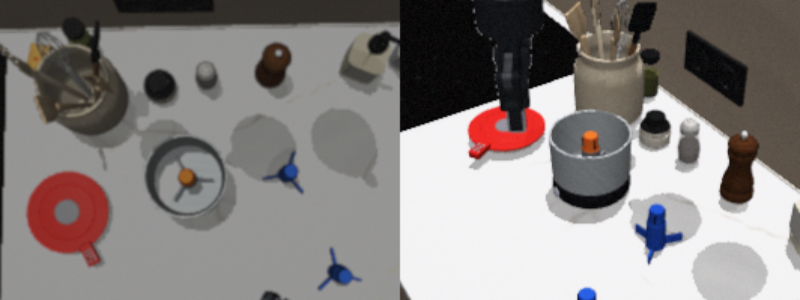

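The final view shows the hub home (top at 0.111 m, as expected) and the lid flat and centred on the trivet. The timer, shaker and mill are unmoved, and the gripper is clear.

```bash
python3 -c "
from rig import job
print(job.finish_job())"
```

```text
the job is handed in; nothing more can be done
None
```

I handed the job in at about 32 s: the lid was tipped to about 27° on the rim and now lies flat and centred on the trivet to within about 3 mm, the hub is fully home on the spindle and released, and the timer, shaker and mill have not moved.

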